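# Tap a rubbing stone square onto the dressing plate's mark

## Task

The grey-green rubbing stone lies askew on the steel dressing plate. Pick up the wooden tapping block and, touching the stone with nothing but the block, tap it first on its far long side and then on its near long side, and so on by turns from opposite sides, until it lies centred on the plate's cross mark and parallel to and between the two long scribed lines. Then lay the block flat on the bare desk, let go of it, and leave the other things where they are.

Things in the scene. Friction and masses are not known exactly. Their poses are not given: they have to be found in the camera images.
- plate_mark (a point): centre cross scribed on the fixed dressing plate, at the plate's upper face, 8 mm above the desk. The plate is a grey steel slab, 110 mm along its x (across, away from the robot), 150 mm along its y, fixed to the desk. Two dark scribed lines run along the plate's y at x = -25.5 and +25.5 mm; short ticks cross them at y = -55.5 and +55.5 mm. Axes are the plate's: x to its far edge, y along the lines, z up
- stone: grey-green rubbing stone, a loose box 41 mm along its x, 101 mm along its y, 25 mm high, about 0.28 kg, lying flat on the plate (dry sliding contact, it stays where a push leaves it). Origin at the centre of its underside. Its +x face is the far long side, its -x face the near long side. At the start it is turned 0.3 to 0.6 rad counter-clockwise from the scribed lines, its centre within 15 mm of the cross; when it lies true, its x and y are parallel to the plate's
- tapper_mid (a point): centre (half-way up) of the wooden tapping block, a plain loose wooden bar lying on the desk left of the plate: 36 mm along its x, 113 mm along its y with slightly rounded ends, 23 mm high (centre 11.5 mm above the desk when it lies there), 0.16 kg. It can be gripped from above across its 36 mm width at its middle; both ends (56 mm from the centre) then stick out free for tapping
- old_stone: bystander: smaller worn reddish rubbing stone, 36x84x20 mm, loose on the desk; origin at the centre of its underside; to be left alone
- wax: bystander: small pale wax block, 30x44x26 mm, loose; origin at the centre of its underside; to be left alone
- wheel: bystander: round steel cup wheel, 68 mm across, 18 mm high, loose; origin at the centre of its underside; to be left alone
There are look-alikes about, which are no part of the job. Leave any turquoise look-alike of the stone alone.

How it is judged:
By the outcome, as a careful person would: the job done as asked, in the order asked, and still so for the second after the job is handed in, with the robot touching nothing.
It also fails if it takes over 72 s, if anything falls off the work surface, if the arm or the gripper's body presses on something with over 40 N, if the wrist force passes 120 N, or if a joint passes its speed limit or range.

## Robot

A 7-joint arm with a two-finger parallel gripper is mounted at the origin on the work surface; the furniture and walls round the work are solid. World frame = base frame: x ahead of the robot, y to its left, z up, the work surface at z = 0. Lengths are in mm, angles in rad, forces in N, time in s.
With the tool pointing down it reaches from about 425 to 875 mm from the base axis. Payload 9.9 kg.
Tool frame: the origin (TCP) lies at the very end of the fingers, on their centre line; the grasp point (between the pads) lies 19 mm behind it; z points along the fingers, x is the direction in which the jaws open and shut, and the axes are right-handed (so a half turn about z gives the same grasp; the last joint's range is limited). The gripper opens to 85 mm and grips with 20 to 120 N. Pads are 22 mm wide; open, the fingers measure 114 mm over their backs; the gripper's body (76 mm by 85 mm) begins 54 mm behind the grasp point. The pads swing forward as they close: fully open they stand 13 mm farther back than shut.
Start: joints at [-1.284, 0.576, 0.025, 1.437, -0.015, 1.129, -0.057], TCP at [244.587, 629.131, 231.289] pointing down, gripper open.
Joint ranges: [-2.76, 2.76], [-0.34, 2.15], [-1.52, 1.57], [0.19, 2.46], [-1.09, 4.23], [0.17, 1.99], [-2.82, 2.82]. Speed limits (rad/s): [2.22, 2.22, 3.01, 3.01, 3.14, 3.14, 3.14].

## Interface

Orientations are given as [roll, pitch, yaw] about the fixed x, y, z axes, in that order (R = Rz(yaw) Ry(pitch) Rx(roll)).
In Python, from plant import manip gives the robot as it stands. The module is installed in compiled form; this text tells all that it offers.
- The arm moves only by the tool step_arm, never from a script. Its argument "rows" is a list of rows, each a list of 3 entries, a list of its own where there are three numbers: the closure, from 0 (fully open) to 1 (shut), then the shift along the tool's x, y, z in mm, then the turn, a rotation vector about the tool's x, y, z in degrees. In form: [[grip, [x, y, z], [wx, wy, wz]], ...]. A call has 1 to 20 rows; each row is the pose to reach, as a shift and turn from the pose commanded when the call began, along the tool's axes at that moment; what a row does not reach only later rows make up. A row lasts 1/10 s, in which the tool goes at most 50 mm and 8.59 degrees, less where a joint would pass 70% of its speed; a pose out of reach is approached as far as the arm can. A call with a gripper value outside its range is refused whole. The fingers move at their own pace and stop on an object; "newtons" is the grip in N (left out, the last holds). Time passes only in rows, so rows that repeat a pose let the fingers close. It gives the time, the measured TCP pose, the force and the opening at its end, in the units of the state.
- manip.sense(): the state, without advancing time (a new reading comes with each control period).
- manip.camera(name): name is "scene" or "top" or "wrist"; returns a dict with "pixels" (384x512x3 uint8, red, green, blue), "z_map" (384x512 float32, mm along the optical axis (not along the pixel's ray), 0 where there is no reading), "fx", "fy", "cx", "cy" (pixels), "cam_to_world" (4x4, takes a point from camera to world coordinates). Camera axes: x right, y down, z forward; pixel columns grow to the right and rows downward; lengths in mm; the calibration is good to about 2 mm. A picture is of the moment at which its call begins.
- manip.hand_in(): hands the job in, once; it reports no verdict.
Trained networks look in the newest picture that a camera, given by its name, has taken for a name from the list of things; names that differ only in an ending like _2 or _b are one class to them, and where a whole thing is asked for, a point or a joint stands for the part that bears it (a point fixed in the world has none). Each returns a list of dicts, best first, with "p" (0 to 1); they miss things now and then, are a little off and sometimes report something else, mostly with a low value. They report only what shows in the picture. A call takes as long as a camera call. They do not tell look-alikes from the thing itself.
- manip.trace(camera, label): "region" (384x512 bool, what is visible of it) and "pixel" ([row, column] in pixels, amid what is visible of it).
- manip.tip_of(camera, label): "pixel" ([row, column] in pixels: a listed point, or the origin of a listed thing).
The state is a dict: "clock": time; "joints": joint angles; "qd": joint speeds; "tau": joint torques, N m; "eef_pos": TCP position; "tcp_rot": TCP orientation; "ft_force": force on the tool from outside, world axes, zero at the start; "moment": the same for the moment, N m; "grip_width": finger opening in mm.
Only numpy, scipy, OpenCV 4.12 (cv2) and the standard library are available. Lean on these libraries where they do the work, as an engineer would, in place of code of your own. Each camera call takes 0.05 s, during which the arm holds its last target.

## Working session

There is one attempt and no reset: what is moved stays moved. The work goes in short steps, Python scripts to look and compute and a tool call to move; the robot and the scene stay as the last step left them, time stands still between calls to the robot, and variables do not carry over. Pictures are saved under pics/ and viewed, and the job is handed in when it is done.

Besides the shell and the picture viewer there is one more tool, called after "Call:" by a JSON object that holds its "op" and its "data". step_arm: Moves the arm, as the interface text tells. Its arguments: {"type":"object","properties":{"rows":{"type":"array"},"newtons":{"type":"number"}},"required":["rows"]}

```bash
ls; mkdir -p pics; cat > h.py <<'E'
import numpy as np, cv2
from plant import manip
def snap(cam,fn):
    c=manip.camera(cam); cv2.imwrite('pics/'+fn,c['pixels'][:,:,::-1]); np.savez('last_%s.npz'%cam,**c); return c
def px2w(c,r,col,z=None):
    M=np.array(c['cam_to_world']);d=np.array([(col-c['cx'])/c['fx'],(r-c['cy'])/c['fy'],1.])
    o=M[:3,3];w=M[:3,:3]@d
    if z is None:
        s=c['z_map'][int(r),int(col)]
    else: s=(z-o[2])/w[2]
    return o+s*w
def cloud(c):
    v,u=np.mgrid[0:384,0:512];zz=c['z_map'];P=np.stack([(u-c['cx'])/c['fx']*zz,(v-c['cy'])/c['fy']*zz,zz],-1)
    M=np.array(c['cam_to_world']);return P@M[:3,:3].T+M[:3,3]
E
python3 - <<'E'
from h import *
s=manip.sense();print(s)
for n in ['scene','top','wrist']:
    c=snap(n,n+'0.png');print(n,c['cam_to_world'],c['fx'])
    for l in ['plate_mark','stone','tapper_mid','old_stone','wax','wheel']:
        for f in (manip.trace,manip.tip_of):
            for d in f(n,l):
                print(l,f.__name__,round(d['p'],2),np.round(d['pixel'],1))
E
```

```text
pics
{'clock': 0.0, 'joints': array([-1.28377363,  0.57653565,  0.0248222 ,  1.43790357, -0.01499886,
        1.12896346, -0.05649694]), 'qd': array([ 0.00068535,  0.00142682,  0.00117502,  0.00055059,  0.00032293,
       -0.00145409,  0.00090867]), 'tau': array([-4.98716527e-04, -7.65764236e+01,  2.25020841e+00, -2.85950446e+01,
        1.53934944e-02,  1.32025173e-02,  8.10080707e-06]), 'eef_pos': array([244.43148152, 628.71801146, 230.44133096]), 'tcp_rot': array([3.14151863e+00, 1.62415659e-03, 1.20002963e+00]), 'ft_force': array([-0.20681903,  0.10023891,  0.30158476]), 'moment': array([ 0.01862798,  0.03488524, -0.02740581]), 'grip_width': 85.1018400885742}
scene [[ 5.95787152e-01 -3.90841391e-01  7.01627163e-01 -2.98353071e+02]
 [-8.03128322e-01 -2.84761538e-01  5.23350518e-01 -6.18168128e+02]
 [-4.75061441e-03 -8.75302161e-01 -4.83553057e-01  5.70043932e+02]
 [ 0.00000000e+00  0.00000000e+00  0.00000000e+00  1.00000000e+00]] 451.2563297909841
plate_mark call 0.89 [199.3 279.9]
plate_mark call 0.75 [194.2 274.5]
stone call 0.95 [227.9 255.9]
stone call 0.94 [186.6 275.1]
stone
[... 732 characters left out ...]
 call 0.63 [230.4 282.5]
stone call 0.6 [170.9 262. ]
tapper_mid call 0.98 [196.1 181. ]
tapper_mid call 0.97 [195.7 180.1]
tapper_mid call 0.56 [172.8 261.7]
tapper_mid call 0.26 [170.4 261.4]
old_stone call 0.83 [192.6 341. ]
old_stone call 0.19 [192.3 181.5]
wax call 0.56 [149.3 193.3]
wax call 0.53 [151.9 191. ]
wheel call 0.75 [156.3 342.6]
wheel call 0.93 [156.8 341.2]
wheel call 0.38 [192.4 340.1]
wrist [[ 3.62894095e-01  8.93216163e-01  2.65467063e-01  1.76705970e+02]
 [ 9.31830285e-01 -3.47991391e-01 -1.02928676e-01  6.56451740e+02]
 [ 4.42695227e-04  2.84722457e-01 -9.58609893e-01  3.73889748e+02]
 [ 0.00000000e+00  0.00000000e+00  0.00000000e+00  1.00000000e+00]] 266.7462243886107
```

View pics/top0.png

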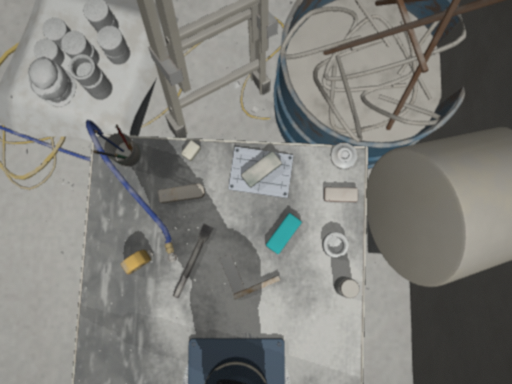

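View pics/scene0.png

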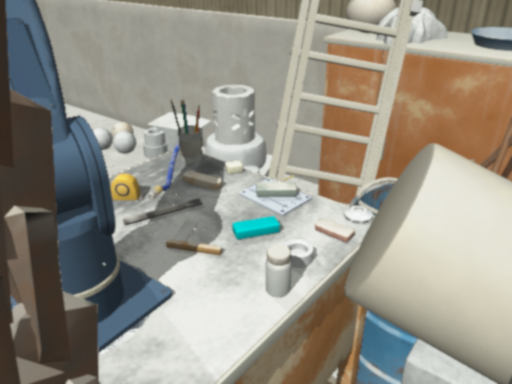

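```bash
python3 - <<'E'
from h import *
c=dict(np.load('last_top.npz'));P=cloud(c)
im=c['pixels'][125:265,130:370];cv2.imwrite('pics/topz.png',cv2.resize(im,None,fx=3.3,fy=3.3,interpolation=cv2.INTER_CUBIC)[:,:,::-1])
for n,r,cc in [('plate',172,262),('stone',170,262),('tap',193,181),('turq',231,284),('wax',149,193),('old',192,340),('wheel',156,342),('cup',150,125),('pl corner',150,231),('pl c2',195,290),('tweez',232,205),('cable',230,160)]:
    print(n,np.round(P[r,cc],0))
def rect(box,zlo,zhi):
    y0,y1,x0,x1=box;Q=P[y0:y1,x0:x1].reshape(-1,3);Q=Q[(Q[:,2]>zlo)&(Q[:,2]<zhi)]
    R=cv2.minAreaRect(Q[:,:2].astype(np.float32));print(len(Q),np.round(R[0],1),np.round(R[1],1),R[2],Q[:,2].mean())
rect((140,205,222,300),26,45)
rect((180,208,152,212),15,35)
rect((142,200,225,298),5,45)
E
```

```text
plate [515. -63.  34.]
stone [521. -63.  29.]
tap [465. 136.  20.]
turq [ 371. -116.   29.]
wax [574. 107.  24.]
old [ 468. -257.   15.]
wheel [ 559. -264.   15.]
cup [575. 281.   2.]
pl corner [577.  14.  -2.]
pl c2 [ 462. -134.    0.]
tweez [369.  77.   7.]
cable [375. 190.  -3.]
653 [524.9 -61.4] [ 40.3 100.4] 37.101654052734375 32.3386336828356
619 [466.3 135.5] [ 34.8 112.7] 8.332364082336426 21.733756522701135
2427 [522.4 -61.3] [181.4 142. ] 89.98107147216797 15.057324508973016
```

View pics/topz.png

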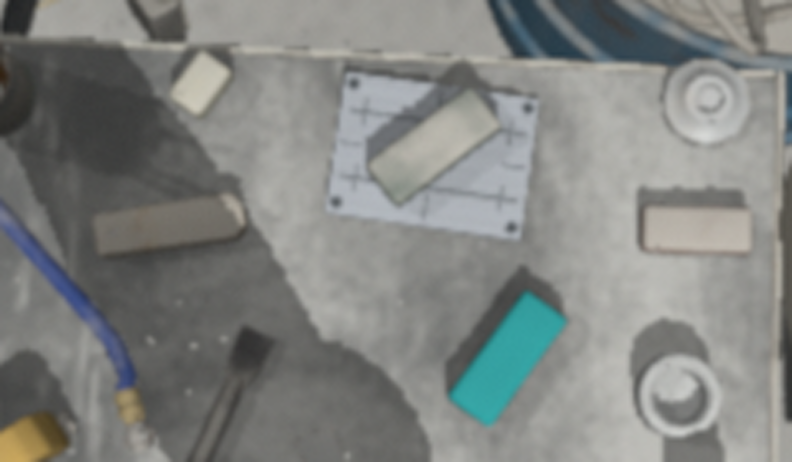

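```bash
cat >> h.py <<'E'
from scipy.spatial.transform import Rotation as Ro
def toolR():
    s=manip.sense();r=s['tcp_rot'];return s['eef_pos'],Ro.from_euler('xyz',r).as_matrix(),s
def delta(p=None,yaw=None):
    e,R,s=toolR();out=[]
    p=e if p is None else np.array(p)
    yaw=s['tcp_rot'][2] if yaw is None else yaw
    Rt=Ro.from_euler('xyz',[np.pi,0,yaw]).as_matrix()
    print('at',np.round(e,1),np.round(s['tcp_rot'],3),'t',round(s['clock'],2),'F',np.round(s['ft_force'],1),'w',round(s['grip_width'],1))
    print('shift',np.round(R.T@(p-e),1),'turn',np.round(Ro.from_matrix(R.T@Rt).as_rotvec(degrees=True),2))
E
python3 - <<'E'
from h import *
delta([466,135,231],0.145)
E
```

```text
at [244.6 629.1 231.3] [3.142 0.    1.2  ] t 1.95 F [-0.2 -0.5 -0.3] w 85.3
shift [-3.803e+02  3.854e+02  3.000e-01] turn [ 0.    0.   60.45]
```

Call:
{"op": "step_arm", "data": {"rows": [[0, [-380, 385, 0], [0, 0, 60.4]], [0, [-380, 385, 0], [0, 0, 60.4]], [0, [-380, 385, 0], [0, 0, 60.4]], [0, [-380, 385, 0], [0, 0, 60.4]], [0, [-380, 385, 0], [0, 0, 60.4]], [0, [-380, 385, 0], [0, 0, 60.4]], [0, [-380, 385, 0], [0, 0, 60.4]], [0, [-380, 385, 0], [0, 0, 60.4]], [0, [-380, 385, 0], [0, 0, 60.4]], [0, [-380, 385, 0], [0, 0, 60.4]], [0, [-380, 385, 0], [0, 0, 60.4]], [0, [-380, 385, 0], [0, 0, 60.4]], [0, [-380, 385, 0], [0, 0, 60.4]], [0, [-380, 385, 0], [0, 0, 60.4]], [0, [-380, 385, 0], [0, 0, 60.4]]]}}

```text
clock: 3.45
eef_pos: [465.2, 137.0, 231.2]
tcp_rot: [-3.141, 0.0, 0.148]
ft_force: [-0.9, -0.3, 0.1]
grip_width: 85.3
```

```bash
python3 - <<'E'
from h import *
c=snap('wrist','wr1.png');P=cloud(c)
r=manip.trace('wrist','tapper_mid')
for d in r[:2]:
    m=d['region'];Q=P[m];Q=Q[(Q[:,2]>13)&(Q[:,2]<32)]
    if len(Q)<30: continue
    R=cv2.minAreaRect(Q[:,:2].astype(np.float32));print(d['p'],d['pixel'],len(Q),R,np.median(Q[:,2]),np.median(Q,0))
big=cv2.resize(c['pixels'],None,fx=1.5,fy=1.5)[:,:,::-1];cv2.imwrite('pics/wr1b.png',big)
print(manip.sense()['joints'].round(2))
E
```

```text
0.86 [173.6, 254.1] 2013 ((465.7080078125, 140.50180053710938), (35.09932327270508, 110.53069305419922), 7.89487886428833) 21.56786754100733 [464.3516132  143.42164712  21.56786754]
[-0.68  0.32  0.4   1.93 -0.15  0.92 -0.06]
```

View pics/wr1b.png

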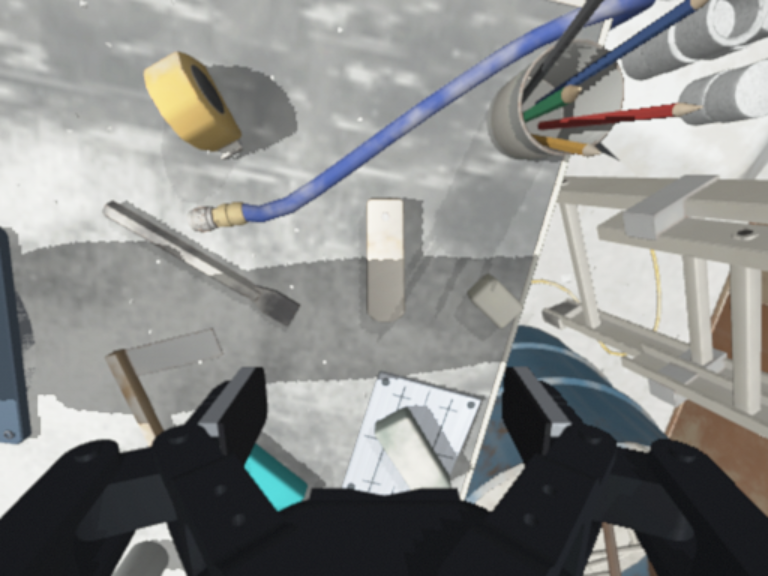

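Call:
{"op": "step_arm", "data": {"rows": [[0, [0, 0, 50], [0, 0, 0]], [0, [0, 0, 100], [0, 0, 0]], [0, [0, 0, 150], [0, 0, 0]], [0, [0, 0, 195], [0, 0, 0]], [0, [0, 0, 220], [0, 0, 0]], [0, [0, 0, 230], [0, 0, 0]], [0, [0, 0, 230], [0, 0, 0]], [0, [0, 0, 230], [0, 0, 0]]]}}

```text
clock: 4.35
eef_pos: [466.3, 135.8, 2.3]
tcp_rot: [-3.141, -0.001, 0.146]
ft_force: [0.0, -0.4, 0.4]
grip_width: 85.2
```

Call:
{"op": "step_arm", "data": {"rows": [[1, [0, 0, 0], [0, 0, 0]], [1, [0, 0, 0], [0, 0, 0]], [1, [0, 0, 0], [0, 0, 0]], [1, [0, 0, 0], [0, 0, 0]], [1, [0, 0, 0], [0, 0, 0]], [1, [0, 0, 0], [0, 0, 0]], [1, [0, 0, 0], [0, 0, 0]], [1, [0, 0, 0], [0, 0, 0]], [1, [0, 0, 0], [0, 0, 0]], [1, [0, 0, 0], [0, 0, 0]]], "newtons": 70}}

```text
clock: 5.35
eef_pos: [466.1, 135.7, 2.2]
tcp_rot: [-3.141, -0.001, 0.146]
ft_force: [-2.0, 0.7, 12.3]
grip_width: 32.7
```

```bash
python3 - <<'E'
from h import *
delta([442,-50,130],1.43)
E
```

```text
at [466.1 135.7   2.2] [-3.141e+00 -1.000e-03  1.460e-01] t 5.35 F [-2.   0.7 12.3] w 32.7
shift [ -50.7  180.1 -127.9] turn [ 2.000e-02 -9.000e-02 -7.357e+01]
```

Call:
{"op": "step_arm", "data": {"rows": [[1, [0, 0, -20], [0, 0, 0]], [1, [0, 0, -60], [0, 0, 0]], [1, [0, 0, -105], [0, 0, 0]], [1, [0, 0, -128], [0, 0, 0]], [1, [-25, 90, -128], [0, 0, -36]], [1, [-51, 180, -128], [0, 0, -73.6]], [1, [-51, 180, -128], [0, 0, -73.6]], [1, [-51, 180, -128], [0, 0, -73.6]], [1, [-51, 180, -128], [0, 0, -73.6]], [1, [-51, 180, -128], [0, 0, -73.6]], [1, [-51, 180, -128], [0, 0, -73.6]], [1, [-51, 180, -128], [0, 0, -73.6]], [1, [-51, 180, -128], [0, 0, -73.6]], [1, [-51, 180, -128], [0, 0, -73.6]], [1, [-51, 180, -128], [0, 0, -73.6]]]}}

```text
clock: 6.85
eef_pos: [441.3, -50.2, 129.4]
tcp_rot: [-3.142, -0.0, 1.427]
ft_force: [0.2, 0.1, -1.7]
grip_width: 32.6
```

```bash
python3 - <<'E'
from h import *
delta()
for n in ['wrist','top']:
    c=snap(n,n+'2.png')
    im=c['pixels'] if n=='wrist' else c['pixels'][125:265,150:350]
    cv2.imwrite('pics/%s2b.png'%n,cv2.resize(im,None,fx=768/im.shape[1],fy=768/im.shape[1],interpolation=cv2.INTER_CUBIC)[:,:,::-1])
E
```

```text
at [441.3 -50.2 129.4] [-3.142 -0.     1.427] t 6.85 F [ 0.2  0.1 -1.7] w 32.6
shift [0. 0. 0.] turn [-0. -0.  0.]
```

View pics/wrist2b.png

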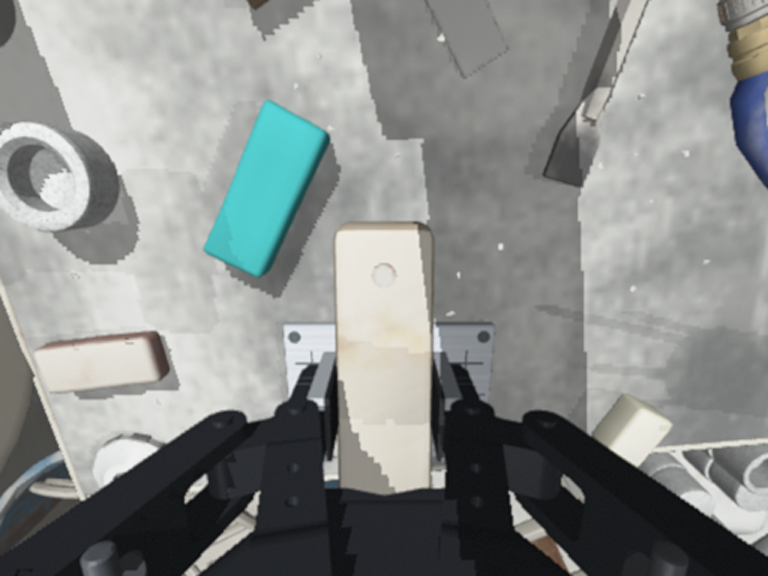

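View pics/top2b.png

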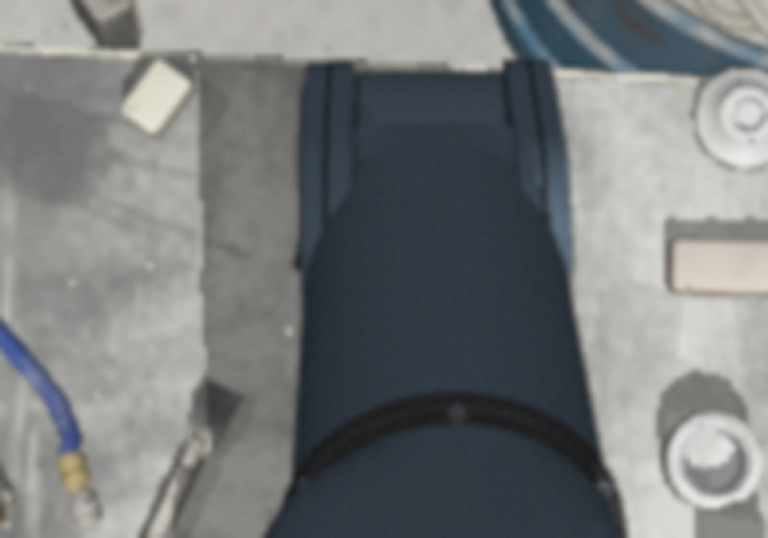

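```bash
python3 - <<'E'
from h import *
delta([585,30,150],1.427)
E
```

```text
at [441.3 -50.1 129.3] [-3.142  0.     1.428] t 6.95 F [ 0.3 -0.6 -1.6] w 32.7
shift [ 99.7 130.8 -20.7] turn [-0.    0.01  0.07]
```

Call:
{"op": "step_arm", "data": {"rows": [[1, [100, 131, -20], [0, 0, 0]], [1, [100, 131, -20], [0, 0, 0]], [1, [100, 131, -20], [0, 0, 0]], [1, [100, 131, -20], [0, 0, 0]], [1, [100, 131, -20], [0, 0, 0]], [1, [100, 131, -20], [0, 0, 0]], [1, [100, 131, -20], [0, 0, 0]]]}}

```text
clock: 7.65
eef_pos: [583.8, 29.6, 149.0]
tcp_rot: [-3.14, 0.001, 1.429]
ft_force: [-1.0, -0.4, -1.2]
grip_width: 32.5
```

```bash
python3 - <<'E'
from h import *
delta()
for n in ['wrist','top']:
    c=snap(n,n+'3.png')
    im=c['pixels'] if n=='wrist' else c['pixels'][125:265,150:350]
    cv2.imwrite('pics/%s3b.png'%n,cv2.resize(im,None,fx=768/im.shape[1],fy=768/im.shape[1],interpolation=cv2.INTER_CUBIC)[:,:,::-1])
E
```

```text
at [583.8  29.6 149. ] [-3.140e+00  1.000e-03  1.429e+00] t 7.65 F [-1.  -0.4 -1.2] w 32.5
shift [0. 0. 0.] turn [-0.08  0.06 -0.  ]
```

View pics/wrist3b.png

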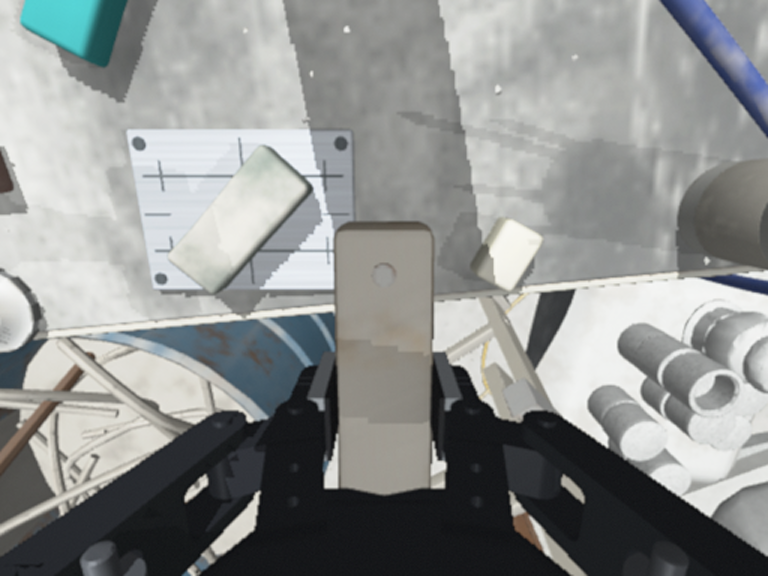

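View pics/top3b.png

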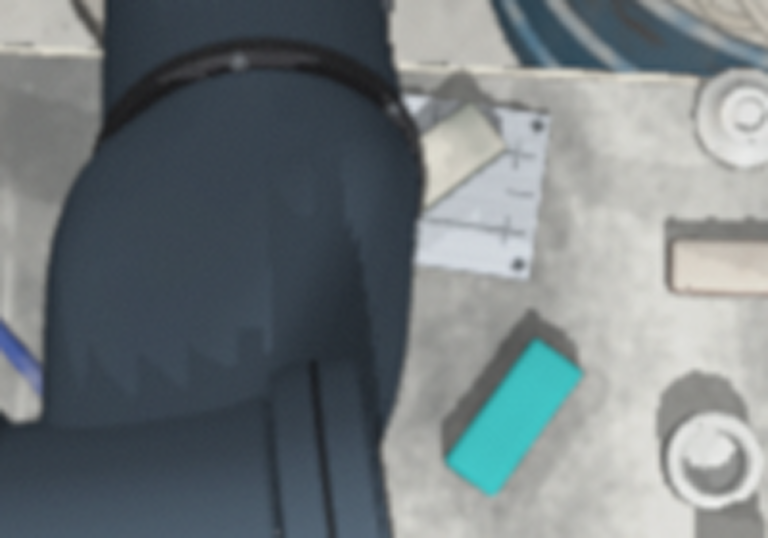

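```bash
cat >> h.py <<'E'
def rectify(c,z,x0=440,x1=600,y0=-160,y1=40,s=3.5):
    # image: up=+x, left=+y
    M=np.array(c['cam_to_world']);Rw=M[:3,:3].T;t=-Rw@M[:3,3]
    K=np.array([[c['fx'],0,c['cx']],[0,c['fy'],c['cy']],[0,0,1]])
    H=K@np.column_stack([Rw[:,0],Rw[:,1],Rw[:,2]*z+t])  # (x,y,1)->px
    A=np.array([[0,-1/s,x1],[-1/s,0,y1],[0,0,1]])  # (u,v,1)->(x,y,1)
    W,Hh=int((y1-y0)*s),int((x1-x0)*s)
    return cv2.warpPerspective(c['pixels'],np.linalg.inv(H@A),(W,Hh),flags=cv2.INTER_CUBIC),A
E
python3 - <<'E'
from h import *
c=dict(np.load('last_wrist.npz'))
a,A=rectify(c,8);cv2.imwrite('pics/rec8.png',a[:,:,::-1])
P=cloud(c);Q=P[60:200,80:235].reshape(-1,3)
for lo,hi in [(27,40)]:
    q=Q[(Q[:,2]>lo)&(Q[:,2]<hi)];print(len(q),np.median(q[:,2]),cv2.minAreaRect(q[:,:2].astype(np.float32)))
E
```

```text
4291 32.172686216639136 ((524.2070922851562, -57.94146728515625), (40.24452209472656, 100.71568298339844), 37.3017463684082)
```

View pics/rec8.png

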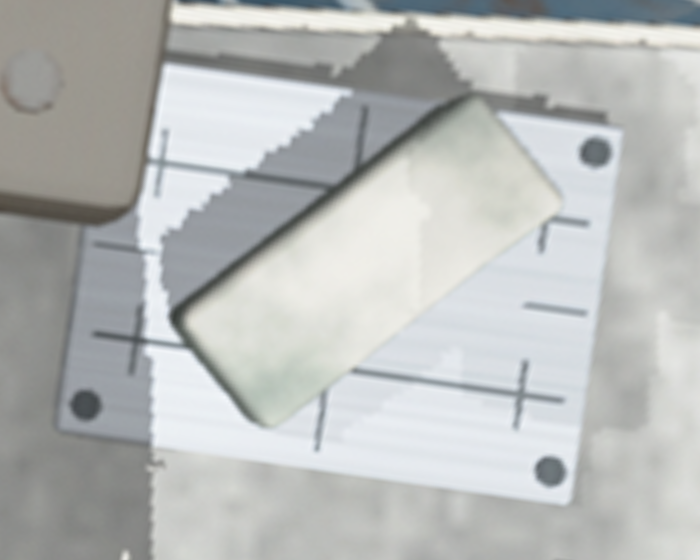

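```bash
cat >> h.py <<'E'
PC=np.array([520.4,-57.1]);PY=-0.137
Rp=np.array([[np.cos(PY),-np.sin(PY)],[np.sin(PY),np.cos(PY)]])
def p2w(p): return PC+Rp@np.array(p)
def w2p(p): return Rp.T@(np.array(p)-PC)
E
python3 - <<'E'
from h import *
c=dict(np.load('last_wrist.npz'))
e,R,s=toolR()
P=cloud(c);T=(P-e)@R
m=T[140:325,215:300].reshape(-1,3);P2=P[140:325,215:300].reshape(-1,3)
m=m[(P2[:,2]>140)]
print(np.percentile(m,[0,1,50,99,100],axis=0).round(1))
n=m[m[:,1]<-40];print('x',np.percentile(n[:,0],[1,99]),'ztop',np.median(n[:,2]),'ztop near tcp',np.median(m[m[:,1]>-25][:,2]))
print(p2w([0,0]),w2p([524.2,-57.94]))
E
```

```text
[[ -22.   -73.2 -142.3]
 [ -17.5  -59.9  -74. ]
 [   1.   -13.   -19.2]
 [  20.1   35.3   -8.2]
 [  23.5   38.9   -1.5]]
x [-15.06491784  16.07760559] ztop -18.973825483938977 ztop near tcp -19.243633559033416
[520.4 -57.1] [ 3.87911499 -0.31315634]
```

```bash
python3 - <<'E'
from h import *
for n in ['wrist','top']:
    c=dict(np.load('last_%s.npz'%n)) if n=='wrist' else None
    if c is None:
        continue
    P=cloud(c).reshape(-1,3)
    for x in range(580,720,20):
        print(x,[ (lambda q: round(float(np.percentile(q,98)),0) if len(q) else None)(P[(abs(P[:,0]-x)<10)&(abs(P[:,1]-y)<10)][:,2]) for y in range(-180,40,20)])
print(p2w([114,3.3]));delta([*p2w([114,3.3]),60],1.434)
delta([*p2w([114,3.3]),14.5],1.434)
E
```

```text
580 [1.0, 1.0, 1.0, 1.0, 1.0, 8.0, 9.0, 9.0, 236.0, 236.0, 242.0]
600 [-1.0, -0.0, -0.0, -0.0, -0.0, 0.0, 0.0, 1.0, 1.0, 207.0, 177.0]
620 [None, None, None, None, None, None, None, None, None, 168.0, 170.0]
640 [None, None, None, None, None, None, None, None, None, None, None]
660 [None, None, None, None, None, None, None, None, None, None, None]
680 [None, None, None, None, None, None, None, None, None, None, None]
700 [-359.0, None, None, None, None, None, None, None, None, None, None]
[633.78252634 -69.40011056]
at [584.2  29.7 149.3] [-3.141e+00  1.000e-03  1.429e+00] t 7.75 F [ 0.2  0.  -1.1] w 32.7
shift [-91.   63.2  89.3] turn [-0.04  0.04 -0.29]
at [584.2  29.7 149.3] [-3.141e+00  1.000e-03  1.429e+00] t 7.75 F [ 0.2  0.  -1.1] w 32.7
shift [-91.   63.2 134.8] turn [-0.04  0.04 -0.29]
```

Call:
{"op": "step_arm", "data": {"rows": [[1, [-40, 40, 10], [0, 0, 0]], [1, [-75, 65, 40], [0, 0, -0.3]], [1, [-91, 65, 85], [0, 0, -0.3]], [1, [-91, 65, 120], [0, 0, -0.3]], [1, [-91, 65, 135], [0, 0, -0.3]], [1, [-91, 65, 135], [0, 0, -0.3]], [1, [-91, 58, 135], [0, 0, -0.3]], [1, [-91, 50, 135], [0, 0, -0.3]], [1, [-91, 42, 135], [0, 0, -0.3]], [1, [-91, 36, 135], [0, 0, -0.3]], [1, [-91, 36, 135], [0, 0, -0.3]], [1, [-91, 60, 135], [0, 0, -0.3]], [1, [-91, 70, 110], [0, 0, -0.3]], [1, [-91, 70, 70], [0, 0, -0.3]]]}}

```text
clock: 9.15
eef_pos: [641.3, -69.4, 77.9]
tcp_rot: [-3.138, 0.0, 1.436]
ft_force: [1.0, -0.5, -1.0]
grip_width: 32.5
```

```bash
cat >> h.py <<'E'
def look(fn):
    c=snap('wrist',fn);a,A=rectify(c,8);cv2.imwrite('pics/r_'+fn,a[:,:,::-1]);P=cloud(c)
    e,R,s=toolR();T=(P-e)@R
    ok=(P[...,2]>27)&(P[...,2]<40)&(abs(P[...,0]-PC[0])<75)&(abs(P[...,1]-PC[1])<85)
    q=P[ok];r=cv2.minAreaRect(q[:,:2].astype(np.float32))
    (cx,cy),(w,h),an=r
    if w>h: an-=90
    print('stone plate xy',w2p([cx,cy]).round(1),'theta',round(an-np.degrees(PY),1),'size',round(w,1),round(h,1),len(q))
    delta()
E
python3 - <<'E'
from h import *
look('w4.png')
E
```

```text
stone plate xy [-2.1 -2.9] theta 38.4 size 40.1 100.7 8856
at [644.6 -69.8  86. ] [ 3.135 -0.     1.435] t 9.2 F [ 1.5 -0.6  3.3] w 32.5
shift [0. 0. 0.] turn [ 0.35 -0.02 -0.  ]
```

View pics/w4.png

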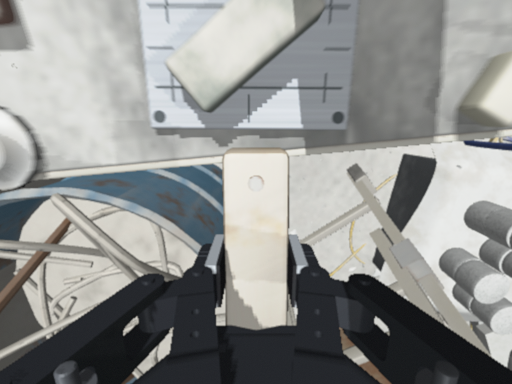

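```bash
python3 - <<'E'
from h import *
c=dict(np.load('last_top.npz'));P=cloud(c);p=c['pixels'].astype(int)
m=(p[...,1]-p[...,0]>60)&(P[...,2]>15)&(P[...,2]<45)
q=P[m];r=cv2.minAreaRect(q[:,:2].astype(np.float32));print(r,cv2.boxPoints(r),len(q))
def chk(con,phi,back,L=54.5):
    u=np.array([np.cos(phi),np.sin(phi)]);v=np.array([-u[1],u[0]])
    t=np.array(con)-(L+back)*u-16*v
    b=[t-58.5*u-18*v,t-58.5*u+18*v,t-40*v]
    print(phi,'tcp',p2w(t).round(1),np.hypot(*p2w(t)).round(1),'back corners',[p2w(x).round(0) for x in b])
for ph in (0,.1,.2,.3): chk([-43,15.8],ph,5)
E
```

```text
((366.66253662109375, -115.28489685058594), (39.178977966308594, 98.43224334716797), 53.8270263671875) [[ 315.3712   -102.049706]
 [ 394.8295   -160.14688 ]
 [ 417.9539   -128.52008 ]
 [ 338.49557   -70.42291 ]] 641
0 tcp [418.8 -43.3] 421.1 back corners [array([358., -53.]), array([363., -17.]), array([413., -83.])]
0.1 tcp [419.9 -49.4] 422.8 back corners [array([361., -65.]), array([362., -29.]), array([418., -89.])]
0.2 tcp [421.6 -55.3] 425.2 back corners [array([364., -77.]), array([362., -41.]), array([424., -95.])]
0.3 tcp [423.8 -61. ] 428.2 back corners [array([369., -88.]), array([363., -53.]), array([ 430., -100.])]
```

```bash
python3 - <<'E'
from h import *
delta([420.7,-52.4,60],1.584)
E
```

```text
at [644.6 -69.8  86. ] [ 3.135 -0.     1.435] t 9.2 F [ 1.5 -0.6  3.3] w 32.5
shift [ -13.1 -224.4   24.6] turn [ 0.36  0.01 -8.53]
```

Call:
{"op": "step_arm", "data": {"rows": [[1, [-4, -50, 0], [0, 0, -4]], [1, [-8, -100, 0], [0, 0, -8.5]], [1, [-13, -150, 10], [0, 0, -8.5]], [1, [-13, -200, 20], [0, 0, -8.5]], [1, [-13, -224, 20], [0, 0, -8.5]], [1, [-13, -224, 20], [0, 0, -8.5]], [1, [-13, -224, 20], [0, 0, -8.5]], [1, [-13, -224, 20], [0, 0, -8.5]]]}}

```text
clock: 10.0
eef_pos: [419.7, -52.0, 59.6]
tcp_rot: [3.139, 0.0, 1.584]
ft_force: [0.3, 0.2, -1.9]
grip_width: 32.4
```

```bash
python3 - <<'E'
from h import *
delta([420.7,-52.4,14.5],1.584)
print(manip.sense()['joints'].round(2))
c=snap('scene','s5.png');cv2.imwrite('pics/s5b.png',cv2.resize(c['pixels'][130:270,180:380],None,fx=3.8,fy=3.8)[:,:,::-1])
E
```

```text
at [419.7 -52.   59.6] [3.139 0.    1.584] t 10.0 F [ 0.3  0.2 -1.9] w 32.4
shift [-0.4  0.9 45.1] turn [ 0.13  0.01 -0.01]
[ 0.06  0.49 -0.07  2.28  0.08  0.38  1.51]
```

View pics/s5b.png

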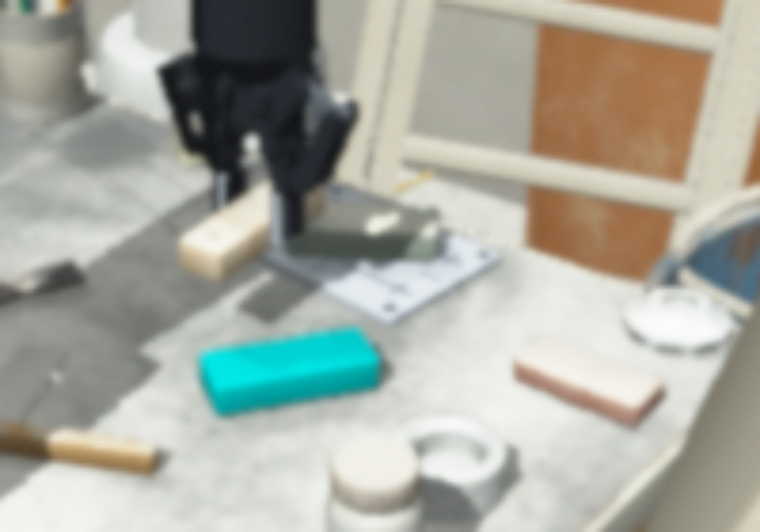

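Call:
{"op": "step_arm", "data": {"rows": [[1, [0, 0, 25], [0, 0, 0]], [1, [0, 0, 42], [0, 0, 0]], [1, [0, 0, 45], [0, 0, 0]], [1, [0, 4, 45], [0, 0, 0]], [1, [0, 11, 45], [0, 0, 0]], [1, [0, 18, 45], [0, 0, 0]], [1, [0, 23, 45], [0, 0, 0]], [1, [0, 23, 45], [0, 0, 0]], [1, [0, 2, 45], [0, 0, 0]], [1, [0, 0, 30], [0, 0, 0]], [1, [0, 0, -10], [0, 0, 0]]]}}

```text
clock: 11.15
eef_pos: [415.8, -51.8, 68.1]
tcp_rot: [-3.136, -0.0, 1.584]
ft_force: [1.6, 0.2, -1.8]
grip_width: 32.1
```

```bash
python3 - <<'E'
from h import *
e=p2w([112,-5]);delta([*e,80],1.434)
E
```

```text
at [415.8 -51.8  68.1] [-3.136 -0.     1.584] t 11.15 F [ 1.6  0.2 -1.8] w 32.1
shift [-28.4 214.4 -13.1] turn [-0.31  0.01  8.61]
```

Call:
{"op": "step_arm", "data": {"rows": [[1, [-8, 45, -10], [0, 0, 4]], [1, [-14, 95, -10], [0, 0, 8.6]], [1, [-20, 145, -10], [0, 0, 8.6]], [1, [-28, 195, -10], [0, 0, 8.6]], [1, [-28, 211, -10], [0, 0, 8.6]], [1, [-28, 211, -10], [0, 0, 8.6]], [1, [-28, 211, -10], [0, 0, 8.6]], [1, [-28, 211, -10], [0, 0, 8.6]]]}}

```text
clock: 11.95
eef_pos: [627.9, -77.2, 79.2]
tcp_rot: [-3.14, 0.0, 1.434]
ft_force: [-0.1, 0.3, -1.7]
grip_width: 32.4
```

```bash
python3 - <<'E'
from h import *
look('w6.png')
E
```

```text
stone plate xy [ 4.3 -1. ] theta 31.7 size 40.4 100.4 10011
at [628.1 -77.2  79.4] [-3.141  0.     1.434] t 12.0 F [ 0.4  0.4 -2. ] w 32.5
shift [0. 0. 0.] turn [-0.06  0.01 -0.  ]
```

View pics/w6.png

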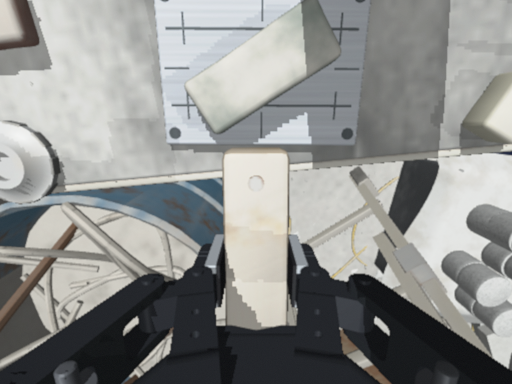

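```bash
cat >> h.py <<'E'
def tap(side,cx,cy,th,s,phi,back,z=14.5,lat=16):
    th=np.radians(th);n=np.array([np.cos(th),np.sin(th)]);t=np.array([-n[1],n[0]])
    sg=1 if side=='far' else -1
    con=np.array([cx,cy])+sg*20.5*n+s*t
    u=np.array([np.cos(phi),np.sin(phi)]);v=np.array([-u[1],u[0]])
    L=58.5 if side=='far' else 54.5
    tcp=con+sg*(L+back)*u+sg*lat*v
    w=p2w(tcp);print(side,'contact',con.round(1),'tcp plate',tcp.round(1),'world',w.round(1),round(float(np.hypot(*w)),1))
    delta([*w,z],PY+np.pi/2+phi)
E
python3 - <<'E'
from h import *
tap('far',4.3,-1,31.7,-44,.2,7)
E
```

```text
far contact [ 44.9 -27.7] tcp plate [105.9   1. ] world [625.4 -70.5] 629.4
at [628.1 -77.2  79.4] [-3.141  0.     1.434] t 12.0 F [ 0.4  0.4 -2. ] w 32.5
shift [ 6.2 -3.5 64.9] turn [-6.000e-02  1.000e-02 -1.146e+01]
```

Call:
{"op": "step_arm", "data": {"rows": [[1, [6, -3, 30], [0, 0, -7]], [1, [6, -3, 55], [0, 0, -11.5]], [1, [6, -3, 65], [0, 0, -11.5]], [1, [6, -3, 65], [0, 0, -11.5]], [1, [5, -9, 65], [0, 0, -11.5]], [1, [4, -16, 65], [0, 0, -11.5]], [1, [2, -23, 65], [0, 0, -11.5]], [1, [1.5, -28, 65], [0, 0, -11.5]], [1, [1.5, -28, 65], [0, 0, -11.5]], [1, [5, -8, 65], [0, 0, -11.5]], [1, [6, 0, 45], [0, 0, -11.5]], [1, [6, 0, 5], [0, 0, -6]], [1, [6, 0, 0], [0, 0, 0]], [1, [6, 0, 0], [0, 0, 0]]]}}

```text
clock: 13.4
eef_pos: [631.0, -71.1, 80.8]
tcp_rot: [3.139, -0.0, 1.432]
ft_force: [0.4, -0.2, -1.0]
grip_width: 32.6
```

```bash
python3 - <<'E'
from h import *
look('w7.png')
E
```

```text
stone plate xy [-4.4 -1.6] theta 19.5 size 40.1 100.0 10252
at [630.1 -71.1  79.6] [3.141 0.    1.436] t 13.45 F [-0.4 -0.3 -2. ] w 32.5
shift [0. 0. 0.] turn [0.02 0.01 0.  ]
```

```bash
python3 - <<'E'
from h import *
tap('near',-4.4,-1.6,19.5,44,.1,6)
E
```

```text
near contact [-38.4  33. ] tcp plate [-97.   11.1] world [425.8 -32.9] 427.1
at [630.1 -71.1  79.6] [3.141 0.    1.436] t 13.45 F [-0.4 -0.3 -2. ] w 32.5
shift [  10.4 -207.6   65. ] turn [ 0.02  0.02 -5.6 ]
```

Call:
{"op": "step_arm", "data": {"rows": [[1, [3, -50, 5], [0, 0, -2]], [1, [6, -100, 5], [0, 0, -5.6]], [1, [10, -150, 5], [0, 0, -5.6]], [1, [10, -195, 10], [0, 0, -5.6]], [1, [10, -208, 30], [0, 0, -5.6]], [1, [10, -208, 55], [0, 0, -5.6]], [1, [10, -208, 65], [0, 0, -5.6]], [1, [10, -208, 65], [0, 0, -5.6]], [1, [11, -202, 65], [0, 0, -5.6]], [1, [11.5, -195, 65], [0, 0, -5.6]], [1, [12, -188.5, 65], [0, 0, -5.6]], [1, [12, -188.5, 65], [0, 0, -5.6]], [1, [10, -206, 65], [0, 0, -5.6]], [1, [10, -208, 45], [0, 0, -5.6]], [1, [10, -208, 5], [0, 0, -5.6]], [1, [5, -160, -5], [0, 0, 0]], [1, [5, -110, -5], [0, 0, 0]], [1, [0, -60, -5], [0, 0, 0]], [1, [0, -10, 0], [0, 0, 0]], [1, [0, 0, 0], [0, 0, 0]]]}}

```text
clock: 15.45
eef_pos: [635.3, -72.2, 79.2]
tcp_rot: [3.137, -0.0, 1.433]
ft_force: [-0.6, -0.2, -2.0]
grip_width: 32.8
```

Call:
{"op": "step_arm", "data": {"rows": [[1, [0, 0, 0], [0, 0, 0]], [1, [0, 0, 0], [0, 0, 0]]]}}

```text
clock: 15.65
eef_pos: [628.8, -71.2, 79.0]
tcp_rot: [-3.14, 0.0, 1.434]
ft_force: [-0.3, 0.4, -1.6]
grip_width: 32.6
```

```bash
python3 - <<'E'
from h import *
look('w8.png')
E
```

```text
stone plate xy [ 3.  -2.6] theta 10.6 size 40.4 99.7 10112
at [628.5 -71.1  79.2] [-3.14   0.     1.434] t 15.7 F [ 0.8 -0.1 -2. ] w 32.3
shift [0. 0. 0.] turn [-0.1   0.01 -0.  ]
```

View pics/r_w8.png

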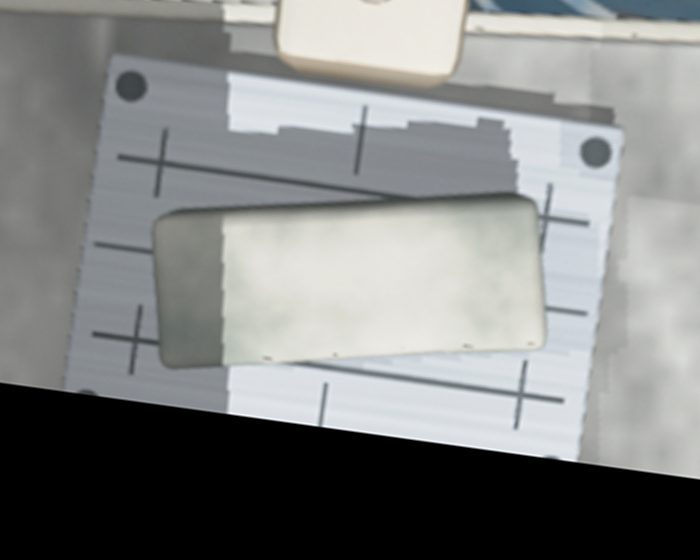

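```bash
python3 - <<'E'
from h import *
tap('far',3,-2.6,10.6,-44,0,6)
E
```

```text
far contact [ 31.2 -42.1] tcp plate [ 95.7 -26.1] world [611.7 -96. ] 619.2
at [628.5 -71.1  79.2] [-3.14   0.     1.434] t 15.7 F [ 0.8 -0.1 -2. ] w 32.3
shift [-27.  -13.2  64.7] turn [-0.1   0.01  0.01]
```

Call:
{"op": "step_arm", "data": {"rows": [[1, [-20, -8, 30], [0, 0, 0]], [1, [-27, -13, 55], [0, 0, 0]], [1, [-27, -13, 65], [0, 0, 0]], [1, [-27, -13, 65], [0, 0, 0]], [1, [-27, -17, 65], [0, 0, 0]], [1, [-26, -21, 65], [0, 0, 0]], [1, [-24.5, -25, 65], [0, 0, 0]], [1, [-23.5, -29, 65], [0, 0, 0]], [1, [-23.5, -29, 65], [0, 0, 0]], [1, [-24, -13, 65], [0, 0, 0]], [1, [-24, -5, 45], [0, 0, 0]], [1, [-10, 0, 5], [0, 0, 0]], [1, [0, 0, 0], [0, 0, 0]], [1, [0, 0, 0], [0, 0, 0]], [1, [0, 0, 0], [0, 0, 0]]]}}

```text
clock: 17.2
eef_pos: [629.2, -71.2, 78.5]
tcp_rot: [-3.14, 0.0, 1.435]
ft_force: [-1.2, -0.2, -1.7]
grip_width: 32.7
```

```bash
python3 - <<'E'
from h import *
look('w9.png')
E
```

```text
stone plate xy [-1.2 -1.6] theta 5.3 size 99.9 40.2 10439
at [628.9 -71.8  78.1] [-3.139e+00  1.000e-03  1.434e+00] t 17.25 F [-0.4 -0.7 -2. ] w 32.5
shift [0. 0. 0.] turn [-0.14  0.04 -0.  ]
```

```bash
python3 - <<'E'
from h import *
tap('near',-1.2,-1.6,5.3,44,0,6)
E
```

```text
near contact [-25.7  40.3] tcp plate [-86.2  24.3] world [438.4 -21.2] 438.9
at [628.9 -71.8  78.1] [-3.139e+00  1.000e-03  1.434e+00] t 17.25 F [-0.4 -0.7 -2. ] w 32.5
shift [  24.1 -195.5   64. ] turn [-0.14  0.04 -0.01]
```

Call:
{"op": "step_arm", "data": {"rows": [[1, [6, -50, 0], [0, 0, 0]], [1, [12, -100, 0], [0, 0, 0]], [1, [20, -150, 0], [0, 0, 0]], [1, [24, -190, 10], [0, 0, 0]], [1, [24, -195.5, 35], [0, 0, 0]], [1, [24, -195.5, 57], [0, 0, 0]], [1, [24, -195.5, 64], [0, 0, 0]], [1, [24, -195.5, 64], [0, 0, 0]], [1, [24, -190, 64], [0, 0, 0]], [1, [25.5, -186.5, 64], [0, 0, 0]], [1, [27, -183, 64], [0, 0, 0]], [1, [27, -183, 64], [0, 0, 0]], [1, [27, -195, 64], [0, 0, 0]], [1, [25, -197, 45], [0, 0, 0]], [1, [25, -197, 5], [0, 0, 0]], [1, [15, -160, -5], [0, 0, 0]], [1, [10, -110, -5], [0, 0, 0]], [1, [5, -60, -5], [0, 0, 0]], [1, [0, -12, 0], [0, 0, 0]], [1, [0, 0, 0], [0, 0, 0]]]}}

```text
clock: 19.25
eef_pos: [633.6, -72.7, 78.6]
tcp_rot: [3.139, 0.0, 1.432]
ft_force: [-0.6, 0.4, -2.5]
grip_width: 32.6
```

Call:
{"op": "step_arm", "data": {"rows": [[1, [0, 0, 0], [0, 0, 0]], [1, [0, 0, 0], [0, 0, 0]]]}}

```text
clock: 19.45
eef_pos: [628.4, -70.9, 78.7]
tcp_rot: [-3.139, 0.0, 1.434]
ft_force: [-0.9, -0.9, -1.2]
grip_width: 32.8
```

```bash
python3 - <<'E'
from h import *
look('w10.png')
E
```

```text
stone plate xy [ 2.1 -0.4] theta -1.6 size 100.3 40.1 10168
at [628.3 -70.8  79. ] [-3.14   0.     1.434] t 19.5 F [-0.3  0.6 -1.1] w 33.0
shift [0. 0. 0.] turn [-0.12  0.01 -0.  ]
```

View pics/r_w10.png

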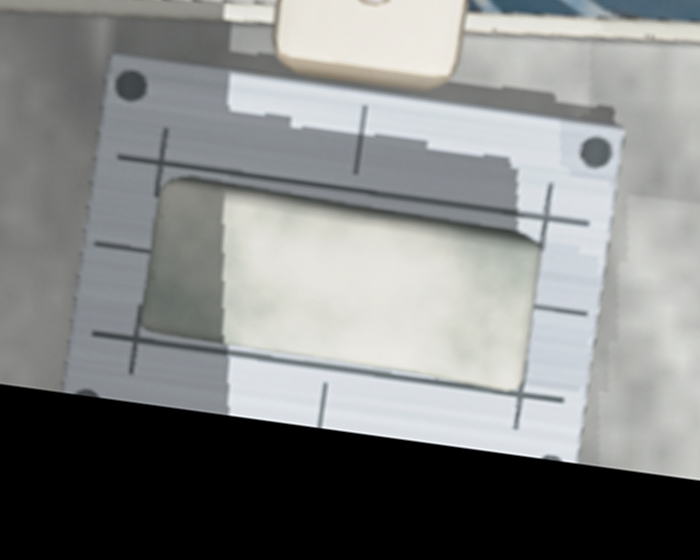

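```bash
python3 - <<'E'
from h import *
for x in (90,77.5): w=p2w([x,13]);print(w);delta([*w,14.5],PY+np.pi/2)
E
```

```text
[611.33214917 -56.51327369]
at [628.3 -70.8  79. ] [-3.14   0.     1.434] t 19.5 F [-0.3  0.6 -1.1] w 33.0
shift [ 11.8 -18.6  64.5] turn [-0.12  0.01  0.03]
[598.94927206 -54.80612565]
at [628.3 -70.8  79. ] [-3.14   0.     1.434] t 19.5 F [-0.3  0.6 -1.1] w 33.0
shift [ 11.8 -31.1  64.5] turn [-0.12  0.01  0.03]
```

Call:
{"op": "step_arm", "data": {"rows": [[1, [12, -12, 30], [0, 0, 0]], [1, [12, -18, 55], [0, 0, 0]], [1, [12, -18.5, 64.5], [0, 0, 0]], [1, [12, -18.5, 64.5], [0, 0, 0]], [1, [12, -24, 64.5], [0, 0, 0]], [1, [12, -27, 64.5], [0, 0, 0]], [1, [12, -29, 64.5], [0, 0, 0]], [1, [12, -31, 64.5], [0, 0, 0]], [1, [12, -31, 64.5], [0, 0, 0]], [1, [12, -31, 64.5], [0, 0, 0]], [1, [12, -18, 64.5], [0, 0, 0]], [1, [12, -6, 50], [0, 0, 0]], [1, [5, 0, 10], [0, 0, 0]], [1, [0, 0, 0], [0, 0, 0]], [1, [0, 0, 0], [0, 0, 0]], [1, [0, 0, 0], [0, 0, 0]]]}}

```text
clock: 21.1
eef_pos: [629.1, -71.1, 78.4]
tcp_rot: [-3.14, -0.0, 1.434]
ft_force: [-0.2, -0.0, -2.1]
grip_width: 32.6
```

```bash
python3 - <<'E'
from h import *
look('w11.png')
E
```

```text
stone plate xy [ 0.7 -0.8] theta 0.0 size 99.6 40.2 10314
at [628.9 -70.8  78. ] [-3.139 -0.     1.434] t 21.15 F [-0.6 -0.1 -1.8] w 32.4
shift [0. 0. 0.] turn [-0.15 -0.    0.  ]
```

View pics/r_w11.png

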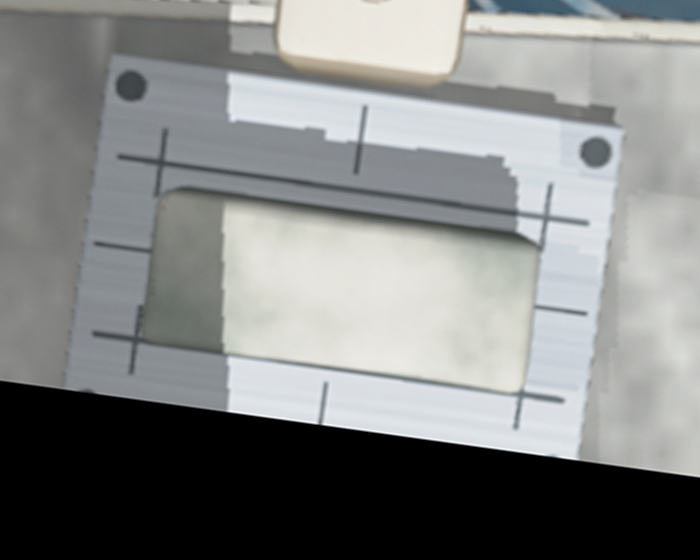

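```bash
python3 - <<'E'
from h import *
delta([585,30,150],1.434)
E
```

```text
at [628.9 -70.8  78. ] [-3.139 -0.     1.434] t 21.15 F [-0.6 -0.1 -1.8] w 32.4
shift [ 93.9 -57.4 -71.9] turn [-0.15 -0.    0.01]
```

Call:
{"op": "step_arm", "data": {"rows": [[1, [10, 0, -45], [0, 0, 0]], [1, [50, -30, -72], [0, 0, 0]], [1, [94, -57, -72], [0, 0, 0]], [1, [94, -57, -72], [0, 0, 0]], [1, [94, -57, -72], [0, 0, 0]], [1, [94, -57, -72], [0, 0, 0]]]}}

```text
clock: 21.75
eef_pos: [586.2, 28.8, 150.2]
tcp_rot: [-3.14, 0.001, 1.434]
ft_force: [-0.2, -0.5, -2.3]
grip_width: 32.3
```

```bash
python3 - <<'E'
from h import *
look('w12.png')
delta([465,137,100],.146)
E
```

```text
stone plate xy [-0.  -0.6] theta -0.0 size 100.4 38.9 4321
at [586.5  28.1 150.3] [-3.140e+00  1.000e-03  1.432e+00] t 21.8 F [ 0.4 -0.6 -1.8] w 32.6
shift [0. 0. 0.] turn [-0.07  0.08 -0.  ]
at [586.5  28.1 150.3] [-3.140e+00  1.000e-03  1.432e+00] t 21.8 F [ 0.4 -0.6 -1.8] w 32.6
shift [  91.1 -135.2   50.3] turn [-1.000e-02  1.100e-01  7.371e+01]
```

View pics/r_w12.png

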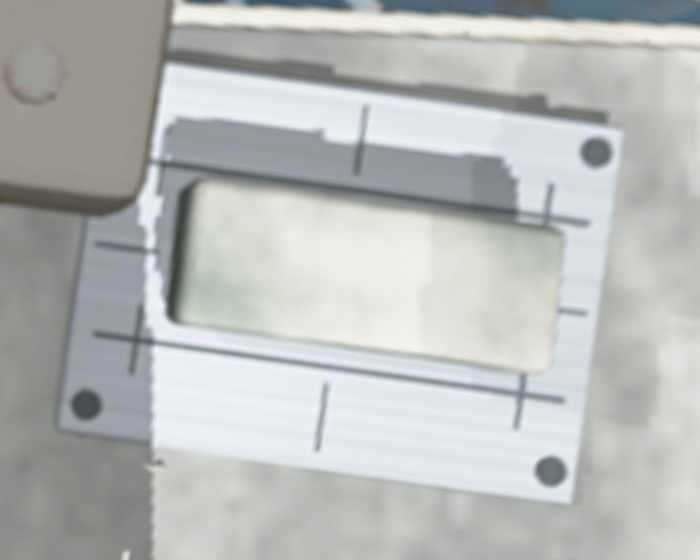

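Call:
{"op": "step_arm", "data": {"rows": [[1, [30, -45, 0], [0, 0, 8]], [1, [60, -90, 0], [0, 0, 16]], [1, [91, -135, 20], [0, 0, 25]], [1, [91, -135, 50], [0, 0, 73.7]], [1, [91, -135, 50], [0, 0, 73.7]], [1, [91, -135, 50], [0, 0, 73.7]], [1, [91, -135, 50], [0, 0, 73.7]], [1, [91, -135, 50], [0, 0, 73.7]], [1, [91, -135, 50], [0, 0, 73.7]], [1, [91, -135, 50], [0, 0, 73.7]], [1, [91, -135, 50], [0, 0, 73.7]]]}}

```text
clock: 22.9
eef_pos: [465.6, 137.3, 101.0]
tcp_rot: [3.141, 0.0, 0.15]
ft_force: [1.4, 1.1, -2.2]
grip_width: 32.5
```

```bash
python3 - <<'E'
from h import *
c=snap('wrist','w13.png')
delta([465,137,4],.146)
E
```

```text
at [465.5 137.5 101.1] [3.141 0.    0.15 ] t 22.95 F [ 0.  -0.7 -1.3] w 32.3
shift [-0.6  0.4 97.1] turn [0.03 0.01 0.2 ]
```

View pics/w13.png

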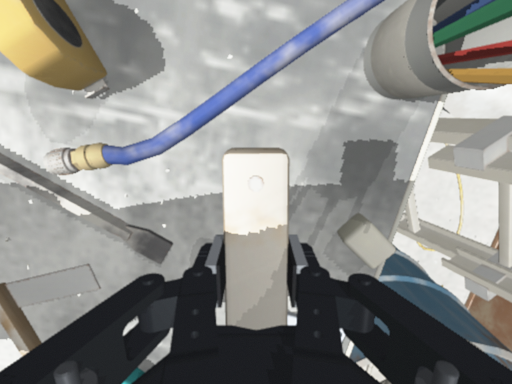

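The block hangs above its bare old spot, clear of hose, wax and scraper. Next I lower it.

Call:
{"op": "step_arm", "data": {"rows": [[1, [0, 0, 45], [0, 0, 0]], [1, [0, 0, 80], [0, 0, 0]], [1, [0, 0, 92], [0, 0, 0]], [1, [0, 0, 96], [0, 0, 0]], [1, [0, 0, 97], [0, 0, 0]], [1, [0, 0, 97], [0, 0, 0]]]}}

```text
clock: 23.55
eef_pos: [466.0, 138.4, 5.4]
tcp_rot: [-3.141, -0.002, 0.148]
ft_force: [-0.1, 0.9, -0.4]
grip_width: 32.2
```

Call:
{"op": "step_arm", "data": {"rows": [[1, [0, 0, 1], [0, 0, 0]], [1, [0, 0, 2], [0, 0, 0]], [1, [0, 0, 2], [0, 0, 0]]]}}

```text
clock: 23.85
eef_pos: [465.4, 138.4, 2.7]
tcp_rot: [-3.141, -0.001, 0.148]
ft_force: [0.1, 0.5, -1.5]
grip_width: 32.5
```

Call:
{"op": "step_arm", "data": {"rows": [[1, [0, 0, 0.5], [0, 0, 0]], [1, [0, 0, 1], [0, 0, 0]], [1, [0, 0, 1], [0, 0, 0]]]}}

```text
clock: 24.15
eef_pos: [465.4, 138.4, 2.2]
tcp_rot: [-3.141, -0.001, 0.148]
ft_force: [-3.4, -0.8, 14.8]
grip_width: 32.7
```

Contact with the desk (about 15 N). Release and lift.

Call:
{"op": "step_arm", "data": {"rows": [[0, [0, 0, 0], [0, 0, 0]], [0, [0, 0, 0], [0, 0, 0]], [0, [0, 0, 0], [0, 0, 0]], [0, [0, 0, 0], [0, 0, 0]], [0, [0, 0, 0], [0, 0, 0]], [0, [0, 0, 0], [0, 0, 0]], [0, [0, 0, 0], [0, 0, 0]], [0, [0, 0, 0], [0, 0, 0]], [0, [0, 0, -20], [0, 0, 0]], [0, [0, 0, -60], [0, 0, 0]], [0, [0, 0, -110], [0, 0, 0]], [0, [0, 0, -160], [0, 0, 0]], [0, [0, -45, -200], [0, 0, 0]], [0, [0, -90, -220], [0, 0, 0]], [0, [0, -140, -230], [0, 0, 0]], [0, [0, -190, -230], [0, 0, 0]], [0, [0, -190, -230], [0, 0, 0]], [0, [0, -190, -230], [0, 0, 0]], [0, [0, -190, -230], [0, 0, 0]]]}}

```text
clock: 26.05
eef_pos: [437.4, 324.6, 231.0]
tcp_rot: [3.14, 0.001, 0.146]
ft_force: [0.3, -0.6, -0.1]
grip_width: 85.6
```

```bash
python3 - <<'E'
from h import *
c=snap('top','t14.png');P=cloud(c)
im=c['pixels'][125:265,130:370];cv2.imwrite('pics/t14b.png',cv2.resize(im,None,fx=3.3,fy=3.3,interpolation=cv2.INTER_CUBIC)[:,:,::-1])
q=P[140:205,222:300].reshape(-1,3);q=q[(q[:,2]>26)&(q[:,2]<45)];print(cv2.minAreaRect(q[:,:2].astype(np.float32)))
q=P[170:215,145:215].reshape(-1,3);q=q[(q[:,2]>15)&(q[:,2]<35)];print(cv2.minAreaRect(q[:,:2].astype(np.float32)),np.median(q[:,2]))
delta()
E
```

```text
((521.020751953125, -61.167022705078125), (100.04067993164062, 40.40498352050781), 82.31102752685547)
((457.0877685546875, 156.35052490234375), (53.170745849609375, 150.50091552734375), 21.570087432861328) 21.71818753433638
at [437.7 324.1 231.1] [3.14  0.    0.145] t 26.1 F [ 1.1 -0.2 -1.5] w 85.3
shift [0. 0. 0.] turn [0.07 0.02 0.  ]
```

View pics/t14b.png

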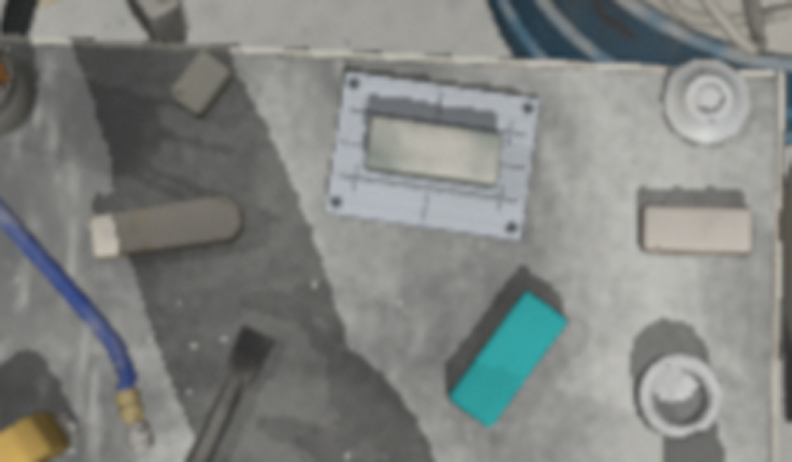

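```bash
python3 - <<'E'
from plant import manip
print(manip.hand_in())
E
```

```text
the job is handed in; nothing more can be done
None
```

The stone now lies centred on the cross and parallel to the scribed lines. I tapped it seven times with the block, by turns far–near–far–near–far–near–far. I then laid the block flat where it had been on the desk and let go, and the arm is clear. The job was handed in at about 26 s.

**Last checks**
- **Stone:** the last wrist view puts its centre within about 1 mm of the cross, at (0.0, -0.6) mm in plate axes. The view before that gave (0.7, -0.8) mm. Both measured its angle to the lines as 0.0°, with perhaps 0.3° of doubt from the plate's own measured angle. The top view agrees by eye.
- **Other things:** in the final top picture the wax, old stone, wheel and turquoise look-alike look unmoved.
- **Forces:** the highest reading I saw was about 15 N, when the block touched the desk.

**What disagreed**
- **Starting angle:** I measured the stone at about 0.79 rad from the lines, not the 0.3 to 0.6 rad stated.
- **Grip width:** the gripper read about 32.5 mm on the 36 mm block, but the hold never slipped.
- **Block's final position:** the fitted outline was spoiled by the nearby hose, so I judged that it lies flat from the picture and its top height of 21.7 mm.

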